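# Pin the sharps bin into its holder

## Robot

A 6-joint arm with a two-finger parallel gripper is mounted at the origin on the work surface. World frame = base frame: x ahead of the robot, y to its left, z up, the work surface at z = 0. Lengths are in m, angles in rad, forces in N, time in s.
With the tool pointing down it reaches from about 0.25 to 0.725 m from the base axis. Payload 4 kg.
Tool frame: the origin (TCP) lies between the finger pads; the fingertips stand 11 mm ahead of it and the grasp point (between the pads) lies 8 mm behind it (env.tips_ahead is the distance from the TCP to the fingertips, in m); z points along the fingers, y is the direction in which the jaws open and shut (so a half turn about z gives the same grasp; the last joint's range is limited). The gripper opens to 85 mm and grips with 20 to 120 N. Pads are 22 mm wide; open, the fingers measure 114 mm over their backs; the gripper's body (76 mm by 85 mm) begins 54 mm behind the grasp point. The pads swing forward as they close: fully open they stand 13 mm farther back than shut.
Start: joints at [-1.333, 0.241, 0.005, 1.335, 0, 1.571], TCP at [0.118, -0.486, 0.206] pointing down, gripper open.
Joint ranges: [-2.72, 2.72], [-1.05, 1.87], [-1.09, 1.28], [-1.99, 2.15], [-1.42, 1.44], [-3.14, 3.14]. Speed limits (rad/s): [2.79, 2.79, 3.14, 3.14, 3.14, 3.14].

## Interface

Orientations are given as a unit quaternion [w, x, y, z].
In Python, from bench import monitor, optics, ticket, env gives the robot as it stands. The module is installed in compiled form; this text tells all that it offers.
- The arm moves only by the tool servo_tool, never from a script. Its argument "increments" is a list that holds one entry, the list of rows, each a list of 5 numbers: the closure, from 0 (fully open) to 1 (shut), then the shift along the tool's x, y, z in m, then the turn about the tool's z in degrees. In form: [[[hand, dx, dy, dz, spin], ...]]. A call has 1 to 10 rows; each row is the pose to reach, as a shift and turn from the pose measured when the call began, along the tool's axes at that moment; what a row does not reach only later rows make up. A row lasts 1/8 s, in which the tool goes at most 62.5 mm and 10.7 degrees, less where a joint would pass 70% of its speed; a pose out of reach is approached as far as the arm can. A call with a gripper value outside its range is refused whole. The fingers move at their own pace and stop on an object; the grip force is fixed at half the most. Time passes only in rows, so rows that repeat a pose let the fingers close. It gives the time, the measured TCP pose, the force and the opening at its end, in the units of the state.
- monitor.sense(): the state, without advancing time (a new reading comes with each control period).
- optics.read_camera(name): name is "scene" or "top" or "wrist"; returns a dict with "image" (400x640x3 uint8, red, green, blue), "z_map" (400x640 float32, m along the optical axis (not along the pixel's ray), 0 where there is no reading), "fx", "fy", "cx", "cy" (pixels), "origin" and "rotation" of the camera in the world. Camera axes: x right, y down, z forward; pixel columns grow to the right and rows downward; lengths in m; the calibration is good to about 2 mm. A picture is of the moment at which its call begins.
- ticket.close_job(): hands the job in, once; it reports no verdict.
Trained networks look in a picture, given as the dict that the camera call returned (one of the last four; its "shot" number tells which), for a name from the list of things; names that differ only in an ending like _2 or _b are one class to them, and where a whole thing is asked for, a point or a joint stands for the part that bears it (a point fixed in the world has none). Each returns a list of dicts, best first, with "score" (0 to 1); they miss things now and then, are a little off and sometimes report something else, mostly with a low value. They report only what shows in the picture. A call takes as long as a camera call.
- optics.boxes_of(target, picture): "at" ([x, y, z] in m, in the coordinates of the camera as it stood for that picture, good to about 4 mm: the middle of the surface that is visible of it).
- optics.silhouettes(target, picture): "region" (400x640 bool, what is visible of it).
The state is a dict: "t": time; "joints": joint angles; "qd": joint speeds; "tau": joint torques, N m; "eef_pos": TCP position; "ee_rot": TCP orientation; "ft_force": force on the tool from outside, world axes, zero at the start; "torque": the same for the moment, N m; "width": finger opening in m.
Only numpy, scipy, OpenCV 4.12 (cv2) and the standard library are available. Lean on these libraries where they do the work, as an engineer would, in place of code of your own. Each camera call takes 0.05 s, during which the arm holds its last target.

## Task

In the rack hang three locking pins. Take the one with the red grip and lower it, without letting it drop, down through all three lugs in front of the yellow sharps bin - the holder's top lug, the bin's own yellow lug and the holder's bottom lug - until its shoulder rests on the top lug, then let go of it.

Things in the scene. Friction and masses are not known exactly. Their poses are not given: they have to be found in the camera images.
- lock_pin: Red-gripped pin hanging upright in one of 3 places, 95 mm apart, of a white rack (top 115 mm high). Origin: on its axis, underside of its shoulder; z up along the axis; round, yaw meaningless. Above: shoulder disc dia 56, 6 thick, then red grip dia 24, 50 tall (6 to 56 above origin). Below: hollow shank dia 16, 100 long, last 12 tapering to dia 8. 0.10-0.16 kg. Blue, green: same but short shank.
- lug_top (a point): Centre of the mouth (upper face) of the vertical hole in the holder's top steel lug, 120 mm high. Hole dia 34, lug 10 thick, 64 wide. z up; +y points to the yellow bin, x runs along its face. Bin's wall starts 70 mm from the hole's axis, its lid is at most 147 high; the holder's front plate, 124 high, stands 55 to 61 from the axis. Holder and bin are fixed.
- lug_mid (a point): Centre of the mouth of a like hole (dia 34 mm, lug 10 thick) in the bin's own yellow lug, 85 mm above the table, up to 3 mm out of line with the other two in x and in y.
- lug_low (a point): Centre of the mouth of a like hole (dia 34 mm, lug 10 thick) in the holder's bottom steel lug, 50 mm above the table, straight below lug_top. With the pin's shoulder on the top lug its tip ends 20 mm above the table, clear of the 8 mm base plate.

How it is judged:
At the end, for the whole second after the job is handed in: The red-gripped pin stands at rest through all three lugs: its shoulder lies on the top lug (within 6 mm of its mouth and 15 mm of the hole's centre), it is upright within 10 degrees, and its axis passes within 17 mm, in each direction, of the centres of the middle and bottom holes (horizontal distance between lock_pin and lug_top below 0.015 m and z of lug_top in the frame of lock_pin above -0.006 m and angle between lock_pin's own z axis and vertical below 0.175 rad and x of lug_mid in the frame of lock_pin between -0.017 and 0.017 m and y of lug_mid in the frame of lock_pin between -0.017 and 0.017 m and x of lug_low in the frame of lock_pin between -0.017 and 0.017 m and y of lug_low in the frame of lock_pin between -0.017 and 0.017 m and linear speed of lock_pin below 0.03 m/s); the robot touches nothing.
It fails at once if the pin is dropped into the lugs (faster than 0.5 m/s while it is in the top hole) (horizontal distance between lock_pin and lug_top below 0.03 m and z of lug_top in the frame of lock_pin above -0.095 m and linear speed of lock_pin above 0.5 m/s).
It also fails if it takes over 48 s, if anything falls off the work surface, if the arm or the gripper's body presses on something with over 40 N, if the wrist force passes 120 N, or if a joint passes its speed limit or range.

## Working session

There is one attempt and no reset: what is moved stays moved. The work goes in short steps, Python scripts to look and compute and a tool call to move; the robot and the scene stay as the last step left them, time stands still between calls to the robot, and variables do not carry over. Pictures are saved under pics/ and viewed, and the job is handed in when it is done.

Besides the shell and the picture viewer there is one more tool, called after ">>>" as name(argument=value, ...), one argument or row to a line, values as JSON. servo_tool: Moves the arm, as the interface text tells. Its arguments: {"type":"object","properties":{"increments":{"type":"array"}},"required":["increments"]}

```bash
mkdir -p pics
cat > h.py <<'E'
import numpy as np, cv2
from bench import monitor, optics, ticket, env
def world(p,at): return np.array(p["origin"])+np.array(p["rotation"])@np.array(at)
def cloud(p):
    z=p["z_map"]; v,u=np.mgrid[:400,:640]
    c=np.stack([(u-p["cx"])/p["fx"]*z,(v-p["cy"])/p["fy"]*z,z],-1)
    return c@np.array(p["rotation"]).T+np.array(p["origin"])
def save(p,n): cv2.imwrite("pics/"+n,p["image"][:,:,::-1])
E
python3 - <<'E'
from h import *
print(monitor.sense())
for c in ["scene","top"]:
    p=optics.read_camera(c); save(p,c+"0.png")
    print(c,p["origin"],p["rotation"],p["fx"])
    for t in ["lock_pin","lug_top","lug_mid","lug_low"]:
        for d in optics.boxes_of(t,p)[:3]: print(t,round(d["score"],2),world(p,d["at"]).round(4))
E
```

```text
{'t': 0.0, 'joints': array([-1.33300202e+00,  2.41419318e-01,  3.74140234e-03,  1.33518275e+00,
        2.24223825e-05,  1.57078283e+00]), 'qd': array([-1.95351597e-05,  6.81748033e-04, -8.45791995e-04,  5.06255006e-05,
       -1.26465521e-04,  8.37393104e-04]), 'tau': array([-2.37972054e-04, -3.72317111e+01,  2.52408206e+01,  1.71051087e-02,
       -6.96785537e-05,  4.25848881e-06]), 'eef_pos': array([ 0.11762905, -0.4852767 ,  0.20461639]), 'ee_rot': array([-1.02621307e-03,  9.92938728e-01,  1.18623846e-01, -1.11294122e-04]), 'ft_force': array([-0.96559978,  0.80903116, -0.09928664]), 'torque': array([-0.00704254,  0.02707685,  0.02369094]), 'width': 0.0854759975436922}
scene [0.87437173 0.1129362  0.80750375] [-0.13485311  0.48887555  0.82631373 -0.24499175] 382.7317576040795Traceback (most recent call last):
  File "<stdin>", line 7, in <module>
  File "h.py", line 3, in world
    def world(p,at): return np.array(p["origin"])+np.array(p["rotation"])@np.array(at)
                                                  ~~~~~~~~~~~~~~~~~~~~~~~^~~~~~~~~~~~~
ValueError: matmul: Input operand 1 has a mismatch in its core dimension 0, with gufunc signature (n?,k),(k,m?)->(n?,m?) (size 3 is different from 4)
```

```bash
cat > h.py <<'E'
import numpy as np, cv2
from scipy.spatial.transform import Rotation as R
from bench import monitor, optics, ticket, env
def rot(q): return R.from_quat(np.roll(np.array(q),-1)).as_matrix()
def world(p,at): return np.array(p["origin"])+rot(p["rotation"])@np.array(at)
def cloud(p):
    z=p["z_map"]; v,u=np.mgrid[:400,:640]
    c=np.stack([(u-p["cx"])/p["fx"]*z,(v-p["cy"])/p["fy"]*z,z],-1)
    return c@rot(p["rotation"]).T+np.array(p["origin"])
def pix(p,w):
    c=rot(p["rotation"]).T@(np.array(w)-np.array(p["origin"])); return c[0]/c[2]*p["fx"]+p["cx"],c[1]/c[2]*p["fy"]+p["cy"]
def save(p,n): cv2.imwrite("pics/"+n,p["image"][:,:,::-1])
E
python3 - <<'E'
from h import *
for c in ["scene","top","wrist"]:
    p=optics.read_camera(c); save(p,c+"0.png")
    print(c,p["origin"],p["rotation"],p["fx"],rot(p["rotation"])[:,2])
    for t in ["lock_pin","lug_top","lug_mid","lug_low"]:
        for d in optics.boxes_of(t,p)[:3]: w=world(p,d["at"]);print(t,round(d["score"],2),w.round(4),np.round(pix(p,w)))
E
```

```text
scene [0.87437173 0.1129362  0.80750375] [-0.13485311  0.48887555  0.82631373 -0.24499175] 382.7317576040795 [-0.46240291 -0.27302732 -0.84358736]
lock_pin 0.83 [ 0.5212 -0.1562  0.1232] [302. 200.]
lug_top 0.84 [0.5088 0.2031 0.0377] [457. 287.]
lug_mid 0.71 [0.4713 0.2789 0.1435] [519. 269.]
lug_low 0.75 [0.5094 0.2031 0.0369] [457. 288.]
top [ 0.35833695 -0.07575818  0.90901468] [-0.06404793  0.70528541 -0.70350571  0.05958253] 417.24247348993293 [ 0.17416155  0.00651085 -0.98469557]
lock_pin 0.68 [ 0.5051 -0.165   0.1216] [367. 195.]
lock_pin 0.31 [0.4403 0.2693 0.142 ] [133. 227.]
lug_top 0.93 [0.4511 0.1871 0.0345] [195. 227.]
lug_mid 0.68 [0.4411 0.2683 0.1421] [134. 226.]
lug_low 0.66 [0.4507 0.187  0.0372] [195. 227.]
wrist [ 0.19192833 -0.46821238  0.37264678] [ 0.11919515  0.77715593 -0.61073946 -0.09390686] 352.0802590391118 [-0.29155491 -0.0705612  -0.95394803]
```

```bash
ls pics
```

```text
scene0.png
top0.png
wrist0.png
```

View pics/scene0.png

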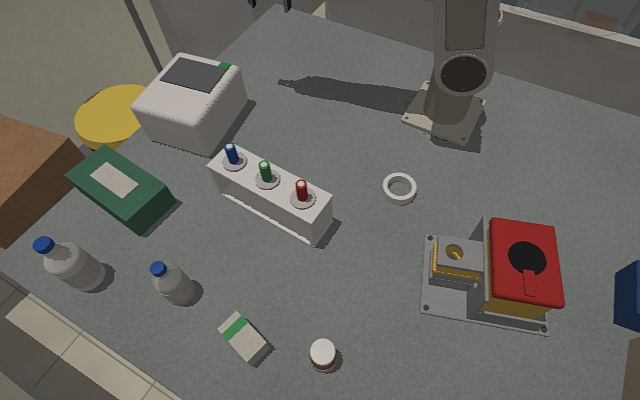

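View pics/top0.png

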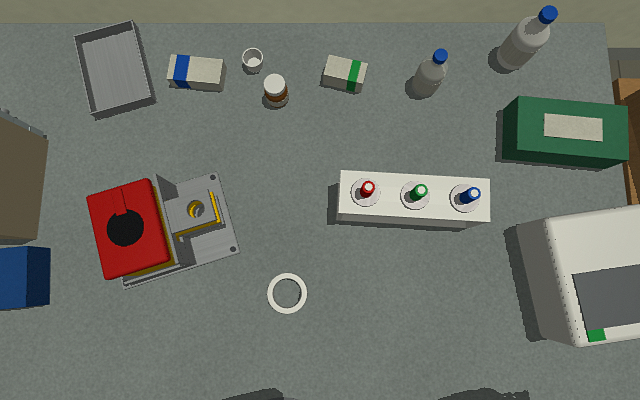

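View pics/wrist0.png

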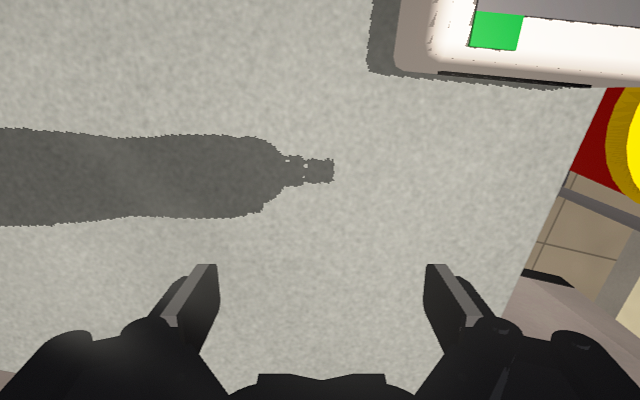

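Run:
```python
from h import *
P={c:optics.read_camera(c) for c in ["scene","top"]}
for c,p in P.items():
    W=cloud(p); im=p["image"].astype(int)
    near=(np.hypot(W[...,0]-.51,W[...,1]+.165)<.06)
    red=(im[...,0]>110)&(im[...,1]<70)&(im[...,2]<80)
    m=near&red&(W[...,2]>.13)
    t=m&(W[...,2]>np.percentile(W[m][:,2],97)-.006)
    print(c,"grip n",m.sum(),"med",np.median(W[m],0).round(4),"zmax",W[m][:,2].max().round(4))
    print(" top n",t.sum(),"circ",cv2.minEnclosingCircle(W[t][:,:2].astype(np.float32)),np.mean(W[t],0).round(4))
    # shoulder
    s=near&~red&(W[...,2]>.117)&(W[...,2]<.126)
    print(" shoulder",s.sum(),cv2.minEnclosingCircle(W[s][:,:2].astype(np.float32)),np.median(W[s],0).round(4))
    # lug top
    r=(abs(W[...,0]-.46)<.1)&(abs(W[...,1]-.19)<.1)&(W[...,2]>.113)&(W[...,2]<.128)
    n,l,st,ce=cv2.connectedComponentsWithStats(r.astype(np.uint8))
    for i in range(1,n):
        if st[i,4]>60:
            q=W[l==i]; print(" lug",st[i],q.mean(0).round(4),cv2.minAreaRect(q[:,:2].astype(np.float32)))
    np.savez(c+".npz",W=W,im=p["image"])
x=P["scene"]["image"][200:350,400:590,::-1]; y=P["top"]["image"][160:300,80:250,::-1]
cv2.imwrite("pics/z1.png",cv2.resize(x,None,fx=4,fy=4,interpolation=2)); cv2.imwrite("pics/z2.png",cv2.resize(y,None,fx=4,fy=4,interpolation=2))
```

```text
scene grip n 36 med [ 0.5166 -0.1591  0.1718] zmax 0.1739
 top n 36 circ ((0.5143501162528992, -0.1607827991247177), 0.010989653877913952) [ 0.5154 -0.1601  0.1717]
 shoulder 447 ((0.5123224258422852, -0.16595891118049622), 0.058235619217157364) [ 0.5218 -0.1549  0.1209]
 lug [ 436  216   52   87 1665] [0.4763 0.1876 0.1206] ((0.47577667236328125, 0.17785419523715973), (0.18165938556194305, 0.0943349152803421), 17.94202423095703)
top grip n 65 med [ 0.5099 -0.1622  0.1715] zmax 0.1742
 top n 65 circ ((0.5108581781387329, -0.1622474044561386), 0.011318054050207138) [ 0.5105 -0.1622  0.1714]
 shoulder 716 ((0.5106281638145447, -0.16491729021072388), 0.059491097927093506) [ 0.5053 -0.16    0.1203]
 lug [ 153  173   64   91 1766] [0.4696 0.1859 0.1207] ((0.4732518792152405, 0.1774974763393402), (0.17985698580741882, 0.09431421011686325), 17.76518440246582)
```

View pics/z1.png

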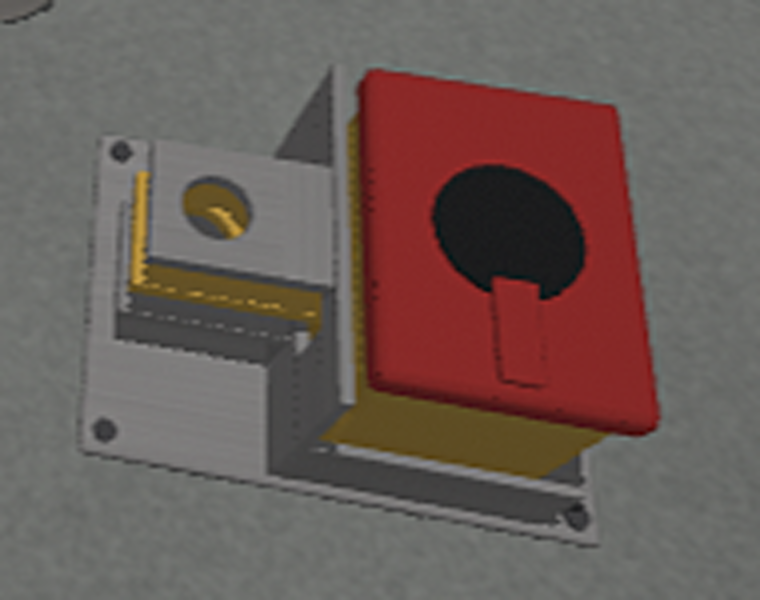

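View pics/z2.png

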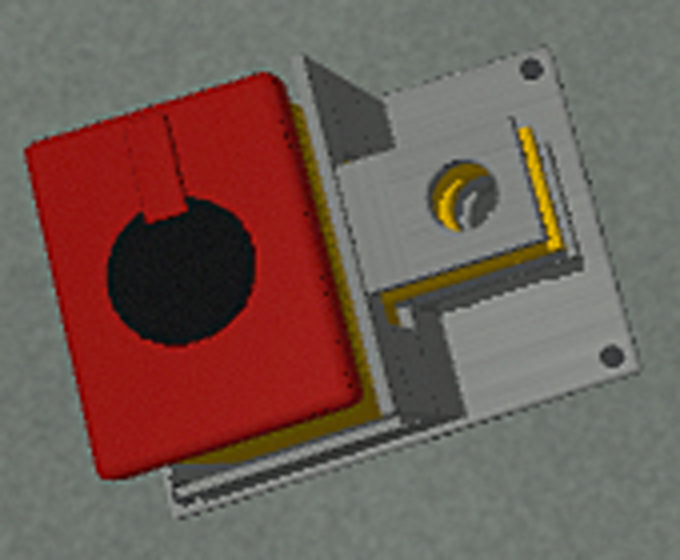

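Run:
```python
from h import *
def onplane(p,u,v,z):
    d=rot(p["rotation"])@np.array([(u-p["cx"])/p["fx"],(v-p["cy"])/p["fy"],1]); o=np.array(p["origin"]); return o+d*(z-o[2])/d[2]
P={c:optics.read_camera(c) for c in ["scene","top"]}
for c,p in P.items():
    W=cloud(p)
    r=((abs(W[...,2]-.1205)<.006)&(W[...,0]>.3)&(W[...,1]>.05)).astype(np.uint8)
    cs,h=cv2.findContours(r,cv2.RETR_CCOMP,cv2.CHAIN_APPROX_NONE)
    for k,cn in enumerate(cs):
        if h[0][k][3]>=0 and len(cn)>15:
            (u,v),ax,an=cv2.fitEllipse(cn); q=onplane(p,u,v,.12)
            print(c,"hole",(u,v),ax,q.round(4))
            e=np.array([onplane(p,a,b,.12)[:2] for a,b in cn[:,0]],np.float32); print("  circ",cv2.minEnclosingCircle(e))
        elif len(cn)>60:
            e=W[cn[:,0,1],cn[:,0,0]]; print("  outer",cv2.boxPoints(cv2.minAreaRect(e[:,:2].astype(np.float32))).round(3).tolist())
    # plate: lug part only
    s=(abs(W[...,2]-.12)<.004)&(np.hypot(W[...,0]-.455,W[...,1]-.19)<.1)
    # pin grips
    im=p["image"]; hsv=cv2.cvtColor(im,cv2.COLOR_RGB2HSV)
    rk=(W[...,0]>.35)&(W[...,0]<.65)&(W[...,1]<-.08)&(W[...,1]>-.45)
    for nm,lo,hi in [("r",-10,10),("g",50,80),("b",100,130)]:
        H=hsv[...,0].astype(int); H=np.where(H>170,H-180,H)
        m=rk&(H>=lo)&(H<=hi)&(hsv[...,1]>130)&(abs(W[...,2]-.171)<.008)
        if m.sum()>5: print(c,nm,m.sum(),W[m].mean(0).round(4),cv2.minEnclosingCircle(W[m][:,:2].astype(np.float32)))
    m=rk&(abs(W[...,2]-.115)<.004)
    print(c,"rack",cv2.minAreaRect(W[m][:,:2].astype(np.float32)))
print(env.tips_ahead)
```

```text
outer [[0.37599998712539673, 0.1940000057220459], [0.4050000011920929, 0.10499999672174454], [0.5770000219345093, 0.16200000047683716], [0.546999990940094, 0.25]]
scene hole (453.0851135253906, 251.98867797851562) (14.576648712158203, 19.181501388549805) [0.4822 0.1637 0.12  ]
  circ ((0.48187413811683655, 0.16344141960144043), 0.018277784809470177)
scene r 58 [ 0.5173 -0.1591  0.17  ] ((0.5150378346443176, -0.1611410528421402), 0.011227711103856564)
scene g 46 [ 0.5122 -0.2525  0.1695] ((0.5095941424369812, -0.25574201345443726), 0.01149565726518631)
scene b 52 [ 0.5061 -0.3477  0.1698] ((0.5040798187255859, -0.35105517506599426), 0.011893684975802898)
scene rack ((0.508221447467804, -0.25757521390914917), (0.2916693687438965, 0.08742816746234894), 86.73214721679688)
  outer [[0.37299999594688416, 0.1940000057220459], [0.4020000100135803, 0.10499999672174454], [0.5740000009536743, 0.16099999845027924], [0.5450000166893005, 0.25]]
top hole (195.49557495117188, 208.78367614746094) (17.1827449798584, 18.61455726623535) [0.4774 0.1628 0.12  ]
  circ ((0.47737252712249756, 0.16282352805137634), 0.01831551268696785)
  outer [[0.49000000953674316, 0.5460000038146973], [0.49000000953674316, 0.5389999747276306], [0.6679999828338623, 0.5419999957084656], [0.6679999828338623, 0.5479999780654907]]
top r 79 [ 0.5092 -0.1614  0.1712] ((0.5101789236068726, -0.16237027943134308), 0.011746246367692947)
top g 78 [ 0.5035 -0.2548  0.1704] ((0.5049821138381958, -0.25610774755477905), 0.011843518353998661)
top b 91 [ 0.4984 -0.3491  0.1703] ((0.4992072880268097, -0.3515932559967041), 0.011938373558223248)
top rack ((0.5052105188369751, -0.257413387298584), (0.2900916337966919, 0.08579853922128677), 86.69883728027344)
0.011
```

>>> servo_tool(
  increments=[
    [[0,0,0,-0.06,0],[0,0.0,0,-0.12,0],[0,0.05,-0.02,-0.14,0],[0,0.105,-0.045,-0.14,0],[0,0.16,-0.07,-0.14,0],[0,0.215,-0.1,-0.14,0],[0,0.27,-0.13,-0.14,0],[0,0.32,-0.155,-0.14,0],[0,0.37,-0.18,-0.14,0],[0,0.37,-0.18,-0.14,0]],
  ],
)

```text
t: 2.3
eef_pos: [0.4373, -0.2212, 0.3448]
ee_rot: [-0.0, 0.993, 0.122, -0.0]
ft_force: [-0.4, -0.6, -0.2]
width: 0.0853
```

Run:
```python
from h import *
s=monitor.sense(); print(s["t"],s["joints"].round(3),s["eef_pos"].round(4),s["ft_force"])
M=rot(s["ee_rot"]); print(M.round(3)); print(M.T@(np.array([.5126,-.1617,.26])-s["eef_pos"]))
```

```text
2.3 [-4.690e-01  2.090e-01  3.220e-01  1.685e+00  1.000e-03  2.429e+00] [ 0.4373 -0.2212  0.3448] [-0.39211014 -0.5603926  -0.17991348]
[[ 0.97   0.242 -0.   ]
 [ 0.242 -0.97   0.001]
 [-0.    -0.001 -1.   ]]
[ 0.08748674 -0.03943588  0.08479668]
```

>>> servo_tool(
  increments=[
    [[0,0.02,-0.01,0.0,-10],[0,0.05,-0.02,0.01,-20],[0,0.087,-0.039,0.02,-30],[0,0.087,-0.039,0.03,-40],[0,0.087,-0.039,0.04,-50],[0,0.087,-0.039,0.05,-60],[0,0.087,-0.039,0.06,-70],[0,0.087,-0.039,0.06,-80],[0,0.087,-0.039,0.06,-90],[0,0.087,-0.039,0.06,-94.3]],
  ],
)

```text
t: 3.55
eef_pos: [0.5115, -0.1634, 0.2849]
ee_rot: [-0.0, 0.585, 0.811, -0.0]
ft_force: [-0.7, -0.3, -0.5]
width: 0.0856
```

Run:
```python
from h import *
s=monitor.sense(); print(s["t"],s["joints"].round(3),s["eef_pos"].round(4),s["ft_force"])
M=rot(s["ee_rot"]); print(M.round(3)); print(M.T@(np.array([.5126,-.1617,.154])-s["eef_pos"]))
p=optics.read_camera("wrist"); save(p,"w1.png"); W=cloud(p)
hsv=cv2.cvtColor(p["image"],cv2.COLOR_RGB2HSV);H=hsv[...,0].astype(int); H=np.where(H>170,H-180,H)
m=(abs(H)<10)&(hsv[...,1]>130)&(abs(W[...,2]-.171)<.008)
if m.sum()>5: print(m.sum(),W[m].mean(0),cv2.minEnclosingCircle(W[m][:,:2].astype(np.float32)))
for d in optics.boxes_of("lock_pin",p): print(d["score"],world(p,d["at"]))
```

```text
3.55 [-0.309  0.3    0.289  1.561  0.     0.941] [ 0.5115 -0.1634  0.2849] [-0.7095082  -0.29168466 -0.4688674 ]
[[-0.315  0.949 -0.001]
 [ 0.949  0.315  0.001]
 [ 0.001 -0.001 -1.   ]]
[0.00116784 0.00168342 0.13090466]
371 [ 0.51187148 -0.15968143  0.16919454] ((0.5124222636222839, -0.16083163022994995), 0.0116873225197196)
0.83 [ 0.51176838 -0.15775705  0.11792034]
```

View pics/w1.png

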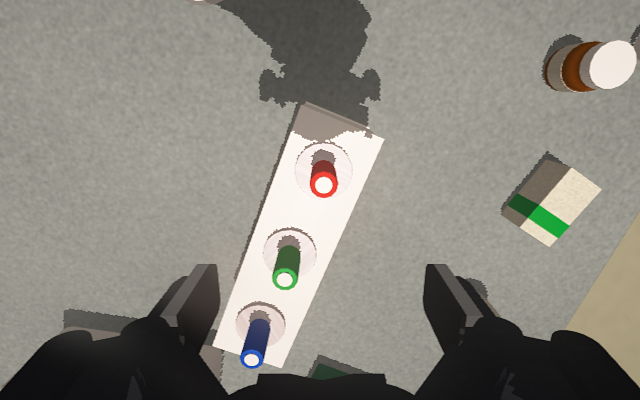

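>>> servo_tool(
  increments=[
    [[0,0.002,0.0015,0.03,0],[0,0.002,0.0015,0.06,0],[0,0.002,0.0015,0.09,0],[0,0.002,0.0015,0.115,0],[0,0.002,0.0015,0.13,0],[0,0.002,0.0015,0.141,0],[0,0.002,0.0015,0.141,0],[0,0.002,0.0015,0.141,0]],
  ],
)

```text
t: 4.65
eef_pos: [0.5129, -0.1611, 0.1448]
ee_rot: [0.0, 0.586, 0.81, 0.0]
ft_force: [0.1, -0.1, 0.4]
width: 0.0854
```

Run:
```python
from h import *
s=monitor.sense(); print(s["t"],s["eef_pos"].round(4),s["ft_force"])
p=optics.read_camera("wrist"); save(p,"w2.png"); W=cloud(p)
```

```text
4.65 [ 0.5129 -0.1611  0.1448] [ 0.08595977 -0.11441564  0.37189812]
```

View pics/w2.png

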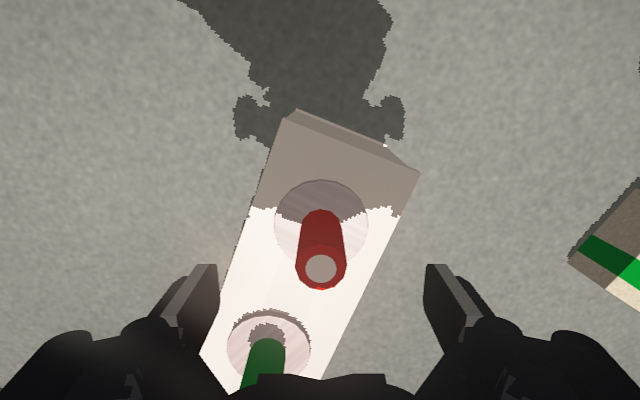

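The red grip (top at about 320,268) sits centred between the open fingers (215 and 428). Closing.

>>> servo_tool(
  increments=[
    [[0.3,0,0,0.002,0],[0.5,0,0,0.002,0],[0.7,0,0,0.002,0],[0.9,0,0,0.002,0],[1,0,0,0.002,0],[1,0,0,0.002,0],[1,0,0,0.002,0],[1,0,0,0.002,0]],
  ],
)

```text
t: 5.7
eef_pos: [0.5129, -0.1612, 0.1433]
ee_rot: [0.001, 0.586, 0.81, 0.0]
ft_force: [-2.5, 0.1, 5.1]
width: 0.0185
```

Run:
```python
from h import *
s=monitor.sense(); print(s["t"],s["eef_pos"].round(4),s["ft_force"],s["width"])
p=optics.read_camera("wrist"); save(p,"w3.png"); W=cloud(p)
```

```text
5.7 [ 0.5129 -0.1612  0.1433] [-2.51751818  0.060735    5.07036185] 0.01847473460872858
```

View pics/w3.png

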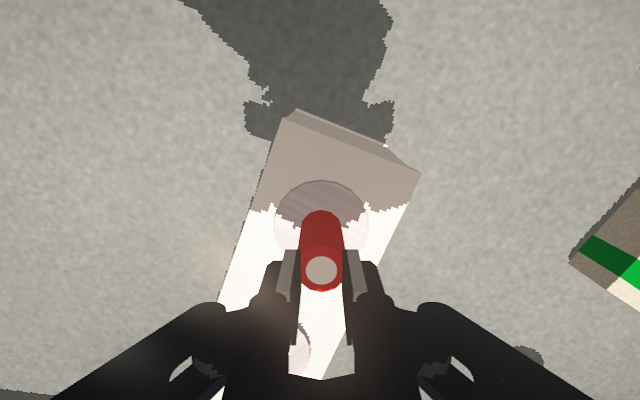

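Run:
```python
from h import *
s=monitor.sense(); M=rot(s["ee_rot"]);p=optics.read_camera("wrist"); W=cloud(p)
for z in (.121,.132,.151,.171): print(z,pix(p,[*s["eef_pos"][:2],z]))
hsv=cv2.cvtColor(p["image"],cv2.COLOR_RGB2HSV);H=hsv[...,0].astype(int); H=np.where(H>170,H-180,H)
m=(abs(H)<10)&(hsv[...,1]>100); m[:200]=0; m[295:]=0
q=(W[m]-s["eef_pos"])@M; print(m.sum(),q.min(0),q.max(0))
t=cv2.minEnclosingCircle(q[q[:,2]<-.02][:,:2].astype(np.float32)); print(t)
# dark pads depth
g=(hsv[...,2]<140)&(hsv[...,1]<60); 
for v in (255,265,280,300,320):
  for u in (280,290,298,304,347,353,360): print(v,u,((W[v,u]-s["eef_pos"])@M*1000).round(1),p["image"][v,u])
cv2.imwrite("pics/w3z.png",cv2.resize(p["image"][190:390,240:420,::-1],None,fx=3,fy=3))
```

```text
0.121 (np.float64(321.6723485463629), np.float64(228.3239838597407))
0.132 (np.float64(321.7193121898554), np.float64(235.85692092779487))
0.151 (np.float64(321.8137000583805), np.float64(250.99667203552445))
0.171 (np.float64(321.93676902761695), np.float64(270.736852552766))
2442 [-0.01194494 -0.01401623 -0.16712896] [0.07633671 0.01089425 0.02442425]
((0.03224576637148857, -0.0008195993723347783), 0.04419349879026413)
255 280 [-20.4 -25.6  29.3] [254 252 249]
255 290 [ 10.9 -13.3 -34.3] [118 109 103]
255 298 [ 11.5  -9.9 -35.6] [69 57 52]
255 304 [  6.8  -7.9 -26. ] [153  54  45]
255 347 [ 10.   10.6 -32.4] [89 80 74]
255 353 [ 11.   12.9 -34.5] [115 106 100]
255 360 [-20.9  23.7  30.4] [255 255 252]
265 280 [  6.5 -17.5 -34.7] [77 66 61]
265 290 [ 10.9 -12.5 -43. ] [118 109 102]
265 298 [ 10.6  -9.4 -42.6] [68 57 52]
265 304 [  2.3  -7.9 -26.8] [151  53  45]
265 347 [ 10.1   9.9 -41.6] [64 52 47]
265 353 [ 10.9  12.2 -43. ] [113 105  98]
265 360 [ 10.6  15.  -42.4] [116 107 101]
280 280 [ 11.4 -15.  -55.4] [125 114 107]
280 290 [ 11.6 -11.4 -55.7] [123 112 106]
280 298 [  5.1  -9.4 -44.4] [68 58 52]
280 304 [ -4.9  -8.  -27.2] [151  54  45]
280 347 [ 10.8   9.  -54.3] [63 52 46]
280 353 [ 10.8  11.2 -54.3] [113 105 100]
280 360 [ 10.2  13.8 -53.3] [112 104  97]
300 280 [ 11.5 -13.6 -68. ] [90 78 69]
300 290 [  8.  -10.9 -62.7] [94 81 74]
300 298 [ -2.9  -9.5 -46.1] [71 59 52]
300 304 [-52.5 -11.3  29.8] [253 250 245]
300 347 [  4.    9.  -56.6] [63 54 47]
300 353 [  7.6  10.6 -62. ] [107  97  92]
300 360 [ 11.9  12.2 -68.6] [60 53 48]
320 280 [ 11.5 -12.5 -78.5] [82 71 62]
320 290 [  1.2 -11.  -64.3] [83 71 63]
320 298 [-10.   -9.4 -49.1] [226 208 193]
320 304 [-67.9 -11.5  30.1] [253 250 245]
320 347 [ -3.6   9.1 -57.8] [63 53 46]
320 353 [  1.4  10.6 -64.6] [60 52 47]
320 360 [ 11.8  11.1 -78.8] [59 50 47]
```

View pics/w3z.png

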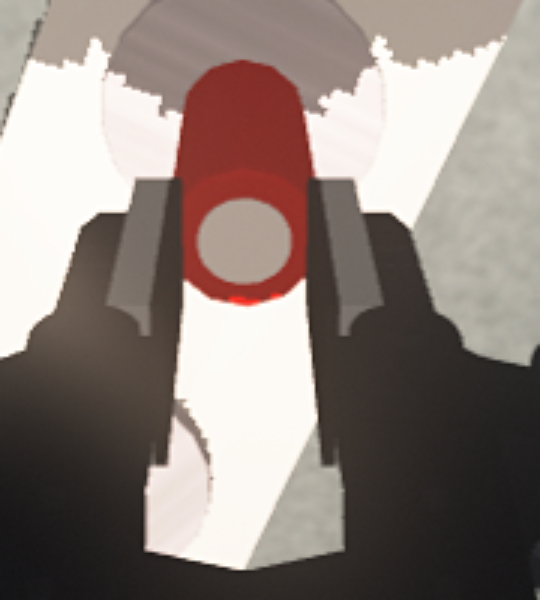

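Run:
```python
from h import *
s=monitor.sense(); print(s["width"],s["ft_force"],s["t"])
for c in ("scene","top"):
    p=optics.read_camera(c); u,v=map(int,pix(p,s["eef_pos"])); print(c,u,v)
    x=max(0,u-80);y=max(0,v-90)
    cv2.imwrite(f"pics/{c}3.png",cv2.resize(p["image"][y:y+150,x:x+180,::-1],None,fx=4,fy=4,interpolation=2)); print(x,y)
    for z in (s["eef_pos"][2]-.011,s["eef_pos"][2],.171): print(z,pix(p,[*s["eef_pos"][:2],z]))
```

```text
0.018394185733627867 [-3.58911785  1.06695239  5.56824211] 5.8
scene 301 191
221 101
0.13230326353273852 (np.float64(302.06442954317606), np.float64(194.0695352597238))
0.14330326353273853 (np.float64(301.68882994842306), np.float64(191.1661890453281))
0.171 (np.float64(300.7034785864081), np.float64(183.54952441969965))
top 365 188
285 98
0.13230326353273852 (np.float64(365.15150544003626), np.float64(189.60609068304802))
0.14330326353273853 (np.float64(365.77914102506685), np.float64(188.45872736862236))
0.171 (np.float64(367.43941523572056), np.float64(185.423625843749))
```

View pics/scene3.png

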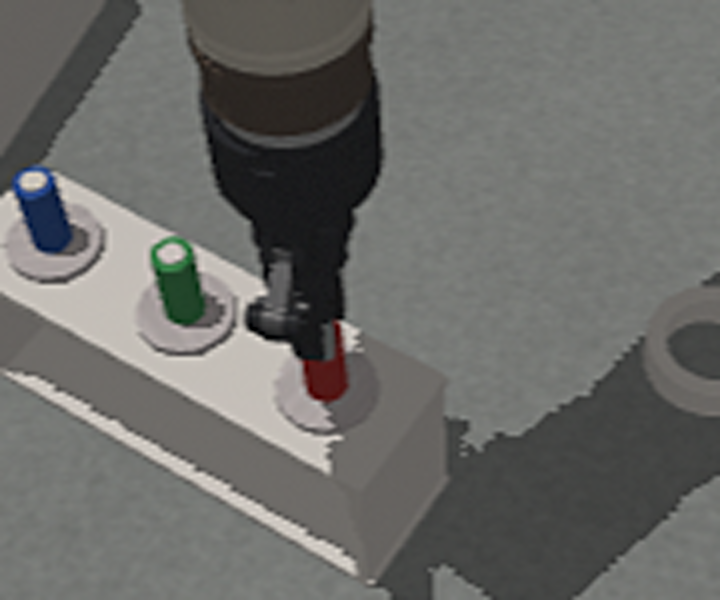

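View pics/top3.png

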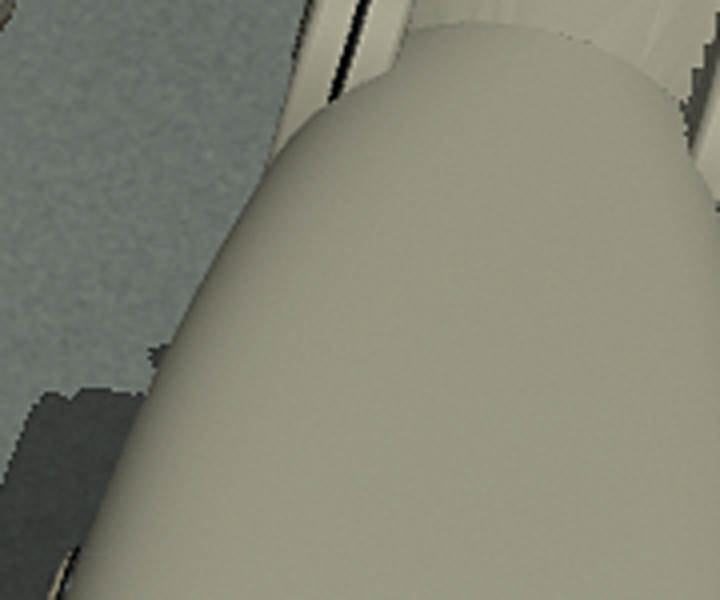

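Run:
```python
from h import *
s=monitor.sense(); M=rot(s["ee_rot"])
p=optics.read_camera("scene"); W=cloud(p)
for v in range(176,203,2):
    print(v,[(u,*((W[v,u]-s["eef_pos"])@M*1000).round().astype(int),p["image"][v,u].tolist()) for u in (296,299,302,305)])
```

```text
176 [(296, np.int64(-1), np.int64(18), np.int64(-77), [49, 49, 50]), (299, np.int64(6), np.int64(23), np.int64(-85), [23, 23, 26]), (302, np.int64(11), np.int64(20), np.int64(-83), [26, 27, 28]), (305, np.int64(8), np.int64(-9), np.int64(-43), [17, 17, 18])]
178 [(296, np.int64(9), np.int64(48), np.int64(-114), [55, 55, 56]), (299, np.int64(6), np.int64(24), np.int64(-81), [24, 24, 26]), (302, np.int64(11), np.int64(21), np.int64(-78), [23, 23, 24]), (305, np.int64(8), np.int64(-7), np.int64(-39), [19, 18, 20])]
180 [(296, np.int64(11), np.int64(55), np.int64(-117), [23, 23, 25]), (299, np.int64(6), np.int64(24), np.int64(-74), [24, 24, 26]), (302, np.int64(11), np.int64(21), np.int64(-71), [22, 24, 25]), (305, np.int64(6), np.int64(-11), np.int64(-27), [17, 9, 10])]
182 [(296, np.int64(12), np.int64(60), np.int64(-119), [24, 24, 26]), (299, np.int64(11), np.int64(40), np.int64(-91), [23, 25, 25]), (302, np.int64(9), np.int64(17), np.int64(-59), [77, 79, 78]), (305, np.int64(8), np.int64(-5), np.int64(-28), [82, 13, 12])]
184 [(296, np.int64(11), np.int64(57), np.int64(-109), [25, 25
[... 1809 characters left out ...]
, np.int64(-4), np.int64(10), np.int64(13), [82, 20, 19]), (302, np.int64(2), np.int64(11), np.int64(9), [84, 25, 24]), (305, np.int64(8), np.int64(7), np.int64(13), [83, 23, 22])]
200 [(296, np.int64(-11), np.int64(11), np.int64(20), [172, 165, 163]), (299, np.int64(-4), np.int64(12), np.int64(17), [99, 54, 53]), (302, np.int64(2), np.int64(11), np.int64(16), [80, 17, 15]), (305, np.int64(8), np.int64(8), np.int64(20), [86, 39, 39])]
202 [(296, np.int64(-10), np.int64(16), np.int64(21), [166, 158, 157]), (299, np.int64(-4), np.int64(14), np.int64(22), [174, 169, 166]), (302, np.int64(2), np.int64(12), np.int64(23), [84, 84, 84]), (305, np.int64(8), np.int64(12), np.int64(21), [96, 93, 93])]
```

>>> servo_tool(
  increments=[
    [[0.5,0,0,0,0],[0.2,0,0,0,0],[0,0,0,0,0],[0,0,0,0,0],[0,0,0,0,0],[0,0,0,0,0]],
  ],
)

```text
t: 6.7
eef_pos: [0.513, -0.1612, 0.1433]
ee_rot: [0.001, 0.586, 0.81, 0.0]
ft_force: [-0.8, -0.6, -0.2]
width: 0.0856
```

Run:
```python
from h import *
s=monitor.sense(); M=rot(s["ee_rot"]); print(s["t"],s["eef_pos"],s["width"],s["ft_force"])
p=optics.read_camera("wrist"); W=cloud(p); save(p,"w4.png")
Q=((W-s["eef_pos"])@M*1000)
for v in (262,266,270,280,300,320,340,360):
    print(v,[(u,*Q[v,u].round().astype(int)) for u in (190,205,212,217,428,440)])
p=optics.read_camera("scene"); Ws=cloud(p); Qs=((Ws-s["eef_pos"])@M*1000)
cv2.imwrite("pics/s4.png",cv2.resize(p["image"][101:251,221:401,::-1],None,fx=4,fy=4,interpolation=2))
m=(abs(Qs[...,1])>35)&(abs(Qs[...,1])<60)&(abs(Qs[...,0])<14)&(Qs[...,2]<12)&(Qs[...,2]>-60)
print("scene finger max z",np.sort(Qs[m][:,2])[-8:], m.sum())
```

```text
6.7 [ 0.51297778 -0.16118751  0.14330305] 0.08561225797345681 [-0.78171623 -0.55749533 -0.15989876]
262 [(190, np.int64(-85), np.int64(-129), np.int64(144)), (205, np.int64(-84), np.int64(-114), np.int64(144)), (212, np.int64(-85), np.int64(-108), np.int64(146)), (217, np.int64(-85), np.int64(-102), np.int64(144)), (428, np.int64(-85), np.int64(105), np.int64(145)), (440, np.int64(-85), np.int64(116), np.int64(145))]
266 [(190, np.int64(-90), np.int64(-130), np.int64(145)), (205, np.int64(11), np.int64(-45), np.int64(-44)), (212, np.int64(10), np.int64(-43), np.int64(-42)), (217, np.int64(-90), np.int64(-103), np.int64(145)), (428, np.int64(9), np.int64(43), np.int64(-40)), (440, np.int64(11), np.int64(46), np.int64(-43))]
270 [(190, np.int64(-93), np.int64(-130), np.int64(143)), (205, np.int64(11), np.int64(-44), np.int64(-48)), (212, np.int64(9), np.int64(-43), np.int64(-44)), (217, np.int64(6), np.int64(-43), np.int64(-38)), (428, np.int64(8), np.int64(42), np.int64(-42)), (440, np.int64(11), np.int64(45), np.int64(-47))]
280 [(190, np.int64(10), np.int64(-48), np.int64(-54)), (20
[... 923 characters left out ...]
05, np.int64(-11), np.int64(-43), np.int64(-59)), (212, np.int64(-83), np.int64(-73), np.int64(30)), (217, np.int64(-83), np.int64(-70), np.int64(29)), (428, np.int64(-176), np.int64(113), np.int64(144)), (440, np.int64(-10), np.int64(42), np.int64(-61))]
360 [(190, np.int64(16), np.int64(-31), np.int64(-100)), (205, np.int64(-99), np.int64(-79), np.int64(29)), (212, np.int64(-100), np.int64(-75), np.int64(30)), (217, np.int64(-100), np.int64(-72), np.int64(30)), (428, np.int64(-203), np.int64(116), np.int64(146)), (440, np.int64(17), np.int64(27), np.int64(-100))]
scene finger max z [-44.68427104 -43.62284546 -43.55940135 -42.39873112 -41.06501787
 -39.87102595 -38.89881433 -38.66729174] 66
```

View pics/s4.png

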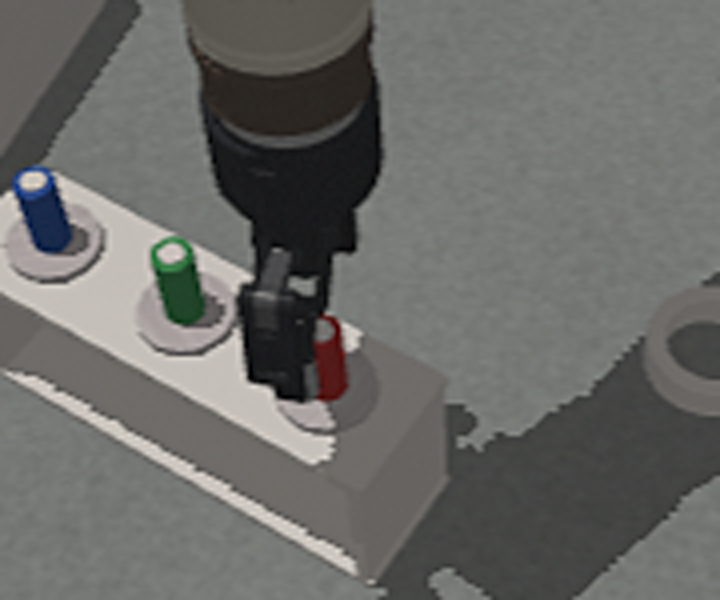

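View pics/w4.png

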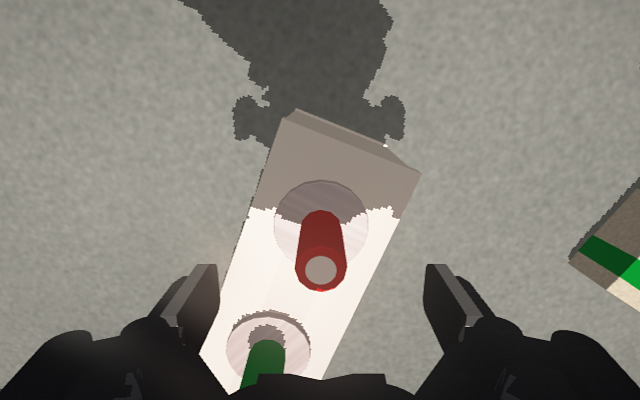

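>>> servo_tool(
  increments=[
    [[0,0,0,0.01,0],[0,0,0,0.02,0],[0,0,0,0.03,0],[0,0,0,0.036,0],[0,0,0,0.036,0]],
  ],
)

```text
t: 7.42
eef_pos: [0.5125, -0.1611, 0.1065]
ee_rot: [-0.0, 0.586, 0.81, 0.0]
ft_force: [0.1, 0.2, -0.3]
width: 0.0854
```

Run:
```python
from h import *
s=monitor.sense(); M=rot(s["ee_rot"]); print(s["t"],s["eef_pos"],s["width"],s["ft_force"])
p=optics.read_camera("scene"); Ws=cloud(p); Qs=((Ws-s["eef_pos"])@M*1000)
cv2.imwrite("pics/s5.png",cv2.resize(p["image"][101:251,221:401,::-1],None,fx=4,fy=4,interpolation=2))
m=(abs(Qs[...,1])>35)&(abs(Qs[...,1])<60)&(abs(Qs[...,0])<14)&(Qs[...,2]<-20)&(Qs[...,2]>-60)
print("scene finger max z",np.sort(Ws[m][:,2])[:8], m.sum())
```

```text
7.425 [ 0.51248723 -0.16106221  0.10654357] 0.08542875770842907 [ 0.11116356  0.21105661 -0.29615536]
scene finger max z [0.14494439 0.14662032 0.14787157 0.1485036  0.1489251  0.14953209
 0.15026133 0.150269  ] 60
```

View pics/s5.png

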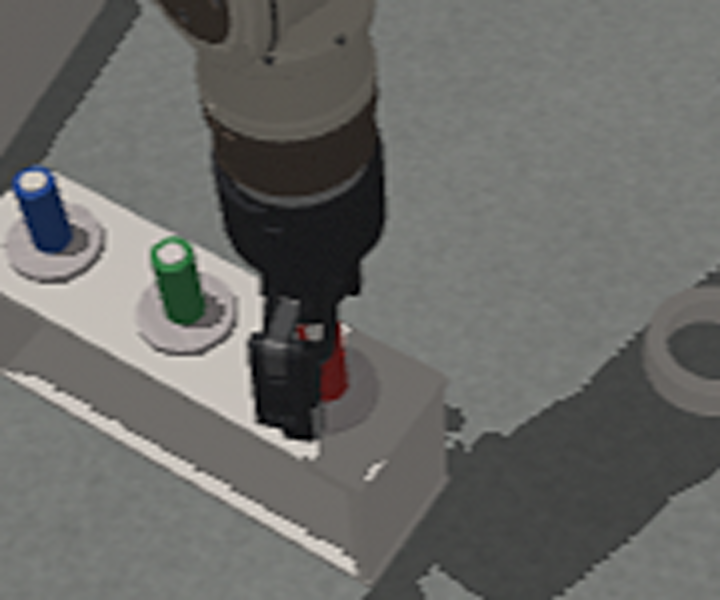

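No contact force at this depth, and the tips sit at about z 0.145 in the image. So the real fingertips are about 38 mm further back than the interface text says. Closing here.

>>> servo_tool(
  increments=[
    [[0.3,0,0,0.001,0],[0.5,0,0,0.001,0],[0.7,0,0,0.001,0],[1,0,0,0.001,0],[1,0,0,0.001,0],[1,0,0,0.001,0],[1,0,0,0.001,0],[1,0,0,0.001,0]],
  ],
)

```text
t: 8.48
eef_pos: [0.5132, -0.1613, 0.1064]
ee_rot: [0.001, 0.586, 0.81, 0.0]
ft_force: [-0.5, 0.3, 5.1]
width: 0.0228
```

Run:
```python
from h import *
s=monitor.sense(); M=rot(s["ee_rot"]); print(s["t"],s["eef_pos"],s["width"],s["ft_force"])
p=optics.read_camera("scene")
cv2.imwrite("pics/s6.png",cv2.resize(p["image"][101:251,221:401,::-1],None,fx=4,fy=4,interpolation=2))
```

```text
8.475 [ 0.51315371 -0.16126122  0.10641896] 0.02277504126910245 [-0.51717769  0.29074259  5.14147829]
```

View pics/s6.png

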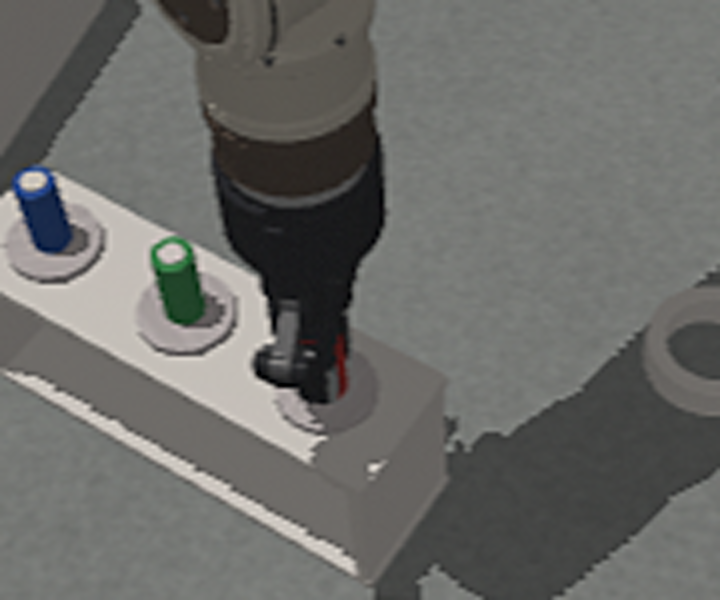

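>>> servo_tool(
  increments=[
    [[1,0,0,-0.01,0],[1,0,0,-0.025,0],[1,0,0,-0.045,0],[1,0,0,-0.065,0],[1,0,0,-0.085,0],[1,0,0,-0.105,0],[1,0,0,-0.125,0],[1,0,0,-0.145,0],[1,0,0,-0.16,0],[1,0,0,-0.16,0]],
  ],
)

```text
t: 9.78
eef_pos: [0.5137, -0.1614, 0.2683]
ee_rot: [0.002, 0.586, 0.81, 0.001]
ft_force: [0.3, -0.0, -0.6]
width: 0.0224
```

Run:
```python
from h import *
s=monitor.sense(); M=rot(s["ee_rot"]); print(s["t"],s["eef_pos"],s["width"],s["ft_force"]); print(M.round(3))
print(M.T@(np.array([.4797,.1631,s["eef_pos"][2]])-s["eef_pos"]))
p=optics.read_camera("scene"); save(p,"s7.png")
p=optics.read_camera("wrist"); save(p,"w7.png")
```

```text
9.775 [ 0.5136725  -0.16142539  0.268334  ] 0.022417203109014298 [ 0.27884839 -0.01572486 -0.59758157]
[[-0.312  0.95   0.005]
 [ 0.95   0.312 -0.001]
 [-0.003  0.004 -1.   ]]
[ 0.31890914  0.06904654 -0.00062757]
```

View pics/s7.png

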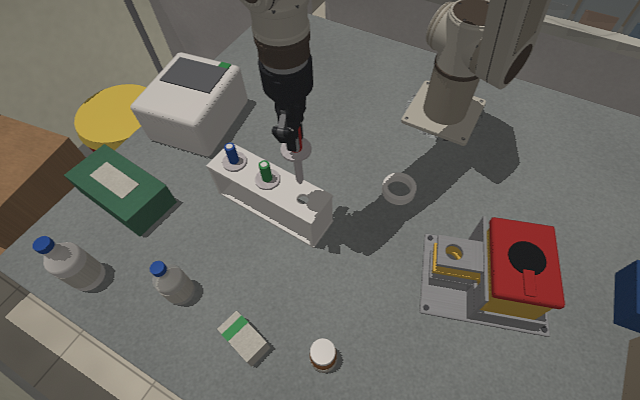

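View pics/w7.png

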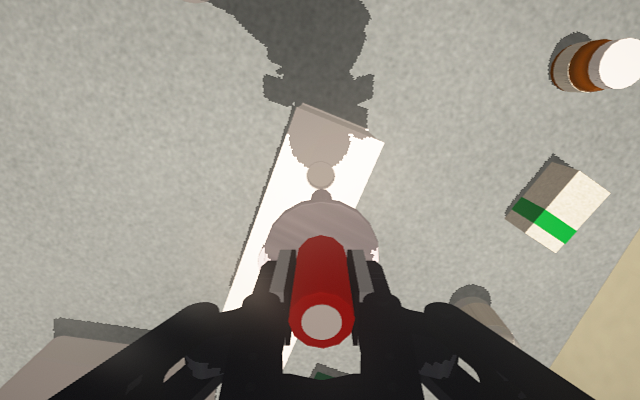

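>>> servo_tool(
  increments=[
    [[1,0.02,0.004,0,0],[1,0.06,0.013,0,0],[1,0.105,0.023,0,0],[1,0.15,0.033,0,0],[1,0.195,0.042,0,0],[1,0.24,0.052,0,0],[1,0.28,0.061,0,0],[1,0.305,0.066,0,0],[1,0.319,0.069,0,0],[1,0.319,0.069,0,0]],
  ],
)

```text
t: 11.12
eef_pos: [0.478, 0.1642, 0.2657]
ee_rot: [0.0, 0.586, 0.811, -0.0]
ft_force: [0.7, 0.0, -1.0]
width: 0.0228
```

Run:
```python
from h import *
s=monitor.sense(); M=rot(s["ee_rot"]); print(s["t"],s["eef_pos"],s["width"],s["ft_force"],s["joints"].round(2)); print(M.round(3))
for c in ("scene","top","wrist"):
    p=optics.read_camera(c); save(p,c+"8.png"); W=cloud(p)
    for t in ((.4797,.1631,.12),): print(c,"hole px",np.round(pix(p,t)))
    print(" tip px",np.round(pix(p,[*s["eef_pos"][:2],s["eef_pos"][2]+.0086-.1])))
    m=(np.hypot(W[...,0]-s["eef_pos"][0],W[...,1]-s["eef_pos"][1])<.03)&(W[...,2]<s["eef_pos"][2]-.01)&(W[...,2]>.14)
    if m.sum(): 
        for lo in np.arange(.14,.27,.01):
            k=m&(W[...,2]>=lo)&(W[...,2]<lo+.01)
            if k.sum()>3: print("  ",lo.round(2),k.sum(),W[k].mean(0).round(4),"half-x",np.ptp(W[k][:,0]).round(4),np.ptp(W[k][:,1]).round(4))
```

```text
11.125 [0.4780476  0.16417399 0.26574544] 0.022754190620400842 [ 0.6509824   0.02202484 -0.97418834] [ 0.33  0.23  0.15  1.49 -0.    1.58]
[[-0.314  0.949  0.001]
 [ 0.949  0.314 -0.001]
 [-0.001  0.    -1.   ]]
scene hole px [453. 251.]
 tip px [462. 238.]
   0.18 17 [0.4838 0.1624 0.1856] half-x 0.006 0.0151
   0.19 26 [0.4845 0.1626 0.1952] half-x 0.0074 0.0149
   0.2 29 [0.4847 0.1619 0.2049] half-x 0.0099 0.0151
   0.21 32 [0.4845 0.1624 0.2151] half-x 0.0065 0.0153
   0.22 31 [0.4847 0.1626 0.2253] half-x 0.0084 0.0156
   0.23 34 [0.4846 0.1623 0.2352] half-x 0.0082 0.015
   0.24 15 [0.4856 0.1625 0.2434] half-x 0.0035 0.0121
top hole px [195. 208.]
 tip px [186. 204.]
   0.18 6 [0.4742 0.1561 0.1871] half-x 0.0092 0.0041
   0.19 18 [0.4738 0.1566 0.195 ] half-x 0.0133 0.0087
   0.2 21 [0.4744 0.1565 0.2052] half-x 0.0136 0.0098
   0.21 15 [0.4735 0.156  0.2153] half-x 0.0109 0.0066
wrist hole px [323. 178.]
 tip px [321. 193.]
   0.18 38 [0.4767 0.1684 0.1875] half-x 0.015 0.0087
   0.19 78 [0.4765 0.1689 0.195 ] half-x 0.0133 0.0079
   0.2 54 [0.4763 0.1694 0.2038] half-x 0.0112 0.005
```

View pics/scene8.png

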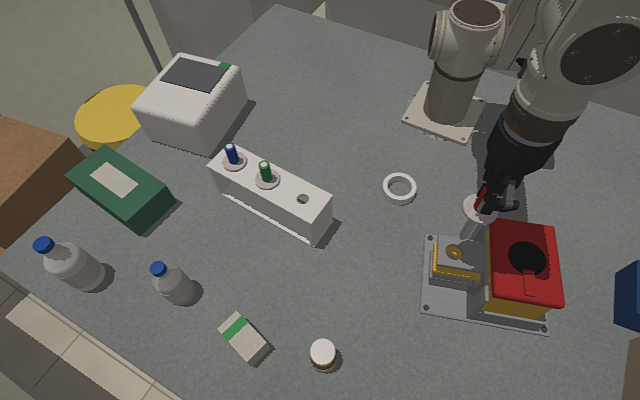

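View pics/wrist8.png

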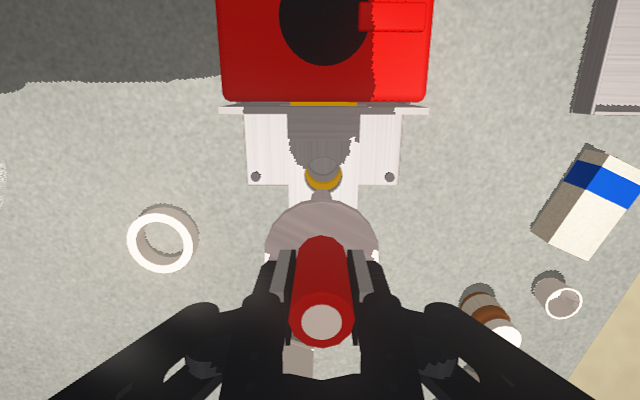

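>>> servo_tool(
  increments=[
    [[1,0,0.002,0.005,0],[1,0,0.002,0.015,0],[1,0,0.002,0.025,0],[1,0,0.002,0.035,0],[1,0,0.002,0.045,0],[1,0,0.002,0.055,0],[1,0,0.002,0.065,0],[1,0,0.002,0.075,0],[1,0,0.002,0.075,0]],
  ],
)

```text
t: 12.4
eef_pos: [0.48, 0.163, 0.19]
ee_rot: [0.0, 0.587, 0.81, -0.001]
ft_force: [-0.2, 0.9, -1.3]
width: 0.0225
```

Run:
```python
from h import *
s=monitor.sense(); print(s["t"],s["eef_pos"],s["width"],s["ft_force"])
p=optics.read_camera("scene"); cv2.imwrite("pics/s9.png",cv2.resize(p["image"][180:330,400:590,::-1],None,fx=4,fy=4,interpolation=2))
p=optics.read_camera("wrist"); save(p,"w9.png")
```

```text
12.4 [0.47998936 0.16298819 0.18999452] 0.02251497004987574 [-0.15913113  0.87509149 -1.25784282]
```

View pics/s9.png

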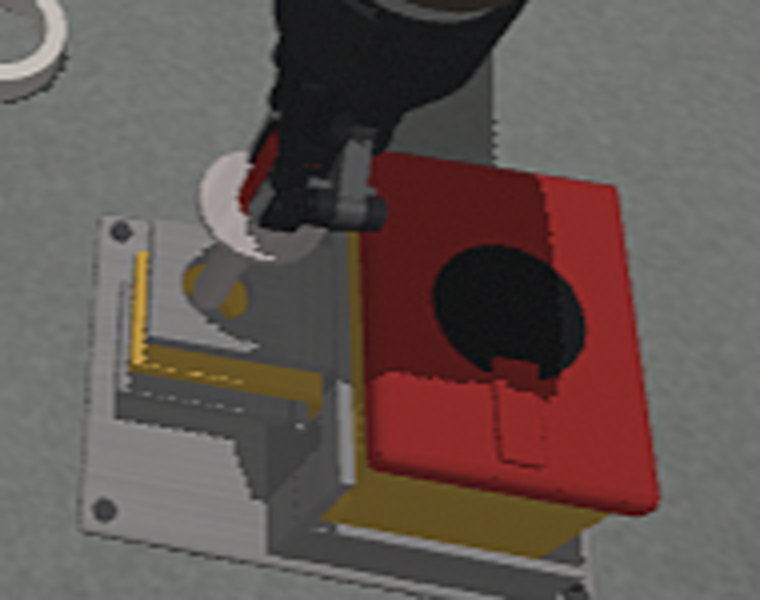

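View pics/w9.png

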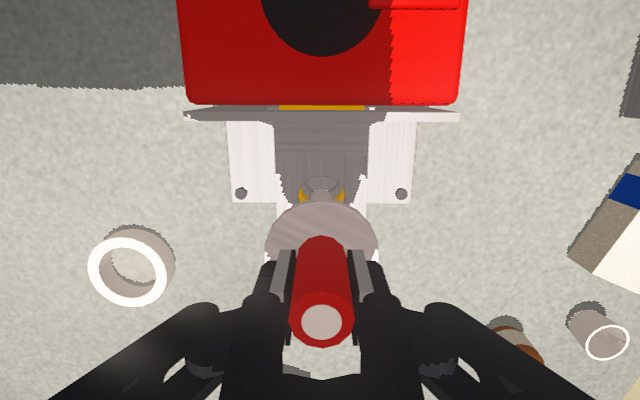

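>>> servo_tool(
  increments=[
    [[1,0,0,0.005,0],[1,0,0,0.013,0],[1,0,0,0.021,0],[1,0,0,0.029,0],[1,0,0,0.037,0],[1,0,0,0.045,0],[1,0,0,0.053,0],[1,0,0,0.06,0],[1,0,0,0.066,0],[1,0,0,0.066,0]],
  ],
)

```text
t: 13.75
eef_pos: [0.4804, 0.1631, 0.1246]
ee_rot: [0.0, 0.587, 0.81, -0.0]
ft_force: [-0.9, -0.4, -2.2]
width: 0.0227
```

Run:
```python
from h import *
s=monitor.sense(); M=rot(s["ee_rot"]);print(s["t"],s["eef_pos"],s["width"],s["ft_force"])
p=optics.read_camera("scene"); W=cloud(p); cv2.imwrite("pics/s10.png",cv2.resize(p["image"][180:330,400:590,::-1],None,fx=4,fy=4,interpolation=2))
im=p["image"].astype(int)
m=(np.hypot(W[...,0]-s["eef_pos"][0],W[...,1]-s["eef_pos"][1])<.033)&(W[...,2]>.122)&(W[...,2]<.15)&(im.min(-1)>100)
print(m.sum(),np.percentile(W[m][:,2],[5,25,50,75,95]).round(4))
```

```text
13.75 [0.48044885 0.16305346 0.12460204] 0.022741020913494937 [-0.92677201 -0.43243417 -2.17604935]
224 [0.1369 0.1388 0.1394 0.1401 0.1416]
```

View pics/s10.png

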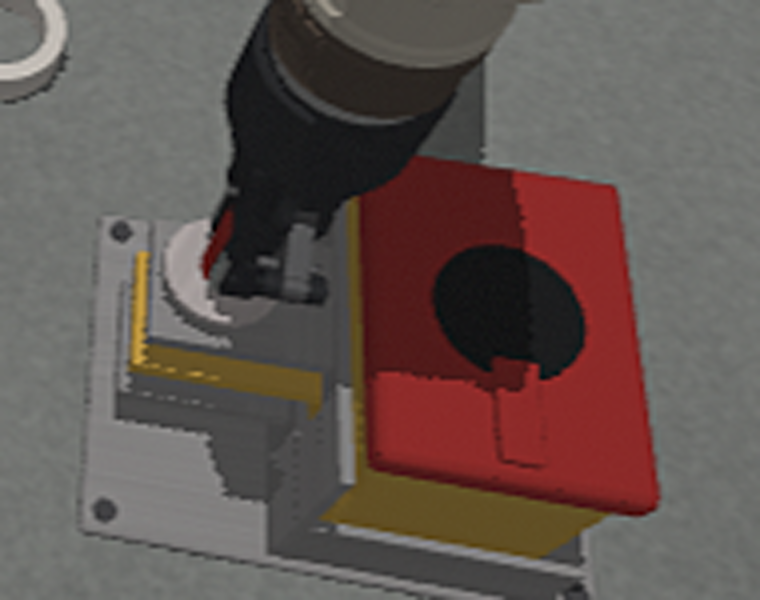

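>>> servo_tool(
  increments=[
    [[1,0,0,0.003,0],[1,0,0,0.006,0],[1,0,0,0.009,0],[1,0,0,0.011,0],[1,0,0,0.012,0],[1,0,0,0.013,0],[1,0,0,0.0135,0],[1,0,0,0.0135,0]],
  ],
)

```text
t: 14.8
eef_pos: [0.4808, 0.1632, 0.1115]
ee_rot: [0.001, 0.587, 0.81, -0.0]
ft_force: [0.4, -0.6, -0.4]
width: 0.0227
```

Run:
```python
from h import *
s=monitor.sense(); M=rot(s["ee_rot"]);print(s["t"],s["eef_pos"],s["width"],s["ft_force"])
p=optics.read_camera("scene"); W=cloud(p)
im=p["image"].astype(int)
m=(np.hypot(W[...,0]-s["eef_pos"][0],W[...,1]-s["eef_pos"][1])<.033)&(W[...,2]>.122)&(W[...,2]<.15)&(im.min(-1)>100)
print(m.sum(),np.percentile(W[m][:,2],[5,25,50,75,95]).round(4))
```

```text
14.8 [0.48077072 0.16316133 0.11151428] 0.022707710044546504 [ 0.41506457 -0.59727227 -0.39990712]
230 [0.1241 0.1256 0.1265 0.1273 0.1283]
```

>>> servo_tool(
  increments=[
    [[1,0,0,0.001,0],[1,0,0,0.0015,0],[1,0,0,0.0015,0]],
  ],
)

```text
t: 15.22
eef_pos: [0.4809, 0.1632, 0.1114]
ee_rot: [0.001, 0.587, 0.81, 0.0]
ft_force: [-2.6, -0.7, 7.6]
width: 0.0225
```

Contact: +7.6 N, so the shoulder is resting on the lug. Opening, then rising straight up.

>>> servo_tool(
  increments=[
    [[0.8,0,0,0,0],[0.6,0,0,0,0],[0.3,0,0,0,0],[0,0,0,0,0],[0,0,0,0,0],[0,0,0,0,0]],
  ],
)

```text
t: 15.98
eef_pos: [0.4809, 0.1632, 0.1114]
ee_rot: [0.001, 0.587, 0.81, 0.0]
ft_force: [-0.0, -0.5, 0.1]
width: 0.0852
```

>>> servo_tool(
  increments=[
    [[0,0,0,-0.01,0],[0,0,0,-0.03,0],[0,0,0,-0.06,0],[0,0,0,-0.09,0],[0,0,0,-0.12,0],[0,0,0,-0.15,0],[0,0,0,-0.18,0],[0,0,0,-0.18,0]],
  ],
)

```text
t: 16.98
eef_pos: [0.482, 0.1638, 0.2946]
ee_rot: [0.003, 0.587, 0.81, 0.003]
ft_force: [-0.0, -0.1, -0.0]
width: 0.0859
```

Run:
```python
from h import *
s=monitor.sense(); print(s["t"],s["eef_pos"],s["width"],s["ft_force"])
for c in ("scene","wrist"):
    p=optics.read_camera(c); W=cloud(p); im=p["image"].astype(int); save(p,c+"11.png")
    hsv=cv2.cvtColor(p["image"],cv2.COLOR_RGB2HSV);H=hsv[...,0].astype(int); H=np.where(H>170,H-180,H)
    r=np.hypot(W[...,0]-.48,W[...,1]-.163)
    m=(r<.033)&(abs(H)<10)&(hsv[...,1]>130)&(W[...,2]>.165)
    if m.sum()>5: print(c,"grip top",m.sum(),W[m].mean(0).round(4),cv2.minEnclosingCircle(W[m][:,:2].astype(np.float32)),W[m][:,2].max())
    k=(r<.033)&(W[...,2]>.122)&(W[...,2]<.15)&(hsv[...,1]<60)
    print(c,"shoulder",k.sum(),np.median(W[k],0).round(4),cv2.minEnclosingCircle(W[k][:,:2].astype(np.float32)),np.percentile(W[k][:,2],[10,90]))
```

```text
16.975 [0.48196794 0.1637811  0.29464182] 0.08587868141818435 [-0.00808465 -0.10109829 -0.00292385]
scene grip top 94 [0.4866 0.1618 0.1741] ((0.4822261333465576, 0.1618533432483673), 0.01237304788082838) 0.17839429282920505
scene shoulder 422 [0.4905 0.1588 0.1263] ((0.4812108874320984, 0.16172266006469727), 0.031432949006557465) [0.12425963 0.12771911]
wrist grip top 381 [0.48   0.1654 0.1738] ((0.4808139503002167, 0.16348634660243988), 0.011750216595828533) 0.17656930165770324
wrist shoulder 1624 [0.4766 0.1707 0.1247] ((0.48103541135787964, 0.16311968863010406), 0.02796010673046112) [0.12380372 0.12568741]
```

View pics/scene11.png

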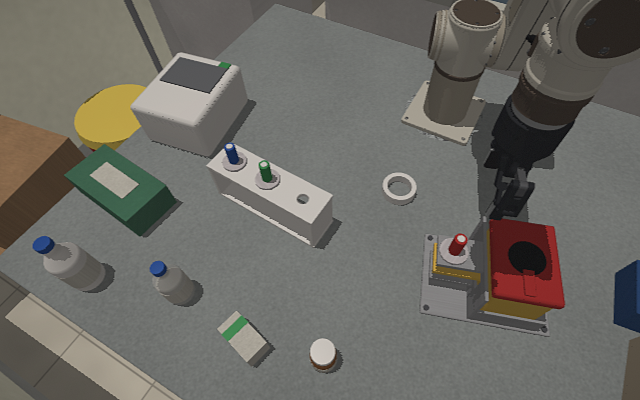

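View pics/wrist11.png

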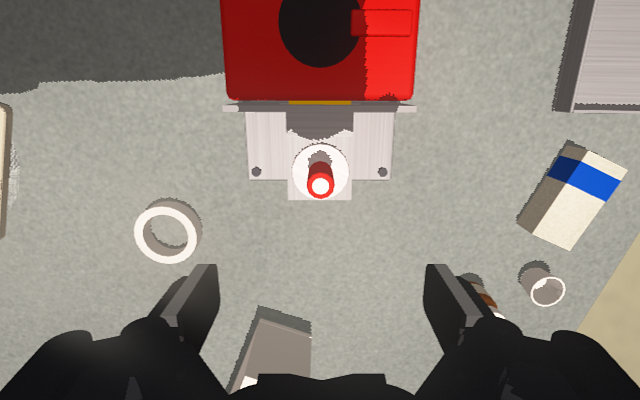

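The pin stands seated and upright (scene about 457,245; wrist about 320,185), and the gripper is clear of it. Handing in.

```bash
python3 -c "
from h import *
print(ticket.close_job(), monitor.sense()['t'])"
```

```text
the job is handed in; nothing more can be done
the job is handed in; nothing more can be done
```

The red-gripped pin is seated through the lugs, released and handed in. The last clock reading before hand-in was 17.0 s of the 48 s; no verdict was reported.

**Last checks:**
- **Seating:** The upper face of the shoulder measured z = 0.125–0.126, which puts its underside at about 0.12, on the top lug. The grip top at about 0.176 agrees with that.
- **Centring:** The pin axis measured about (0.481, 0.163) against a hole centre of (0.480, 0.163).
- **Contact and release:** The wrist force was +7.6 N when the shoulder touched the lug and about 0 N after release. The pin was lowered in the grip the whole way.
- **Upright and through the lugs:** The pin stands upright in the pictures. I did not see the shank in the middle and bottom lugs directly; I infer it from the full seating.

**Disagreements:**
- **Fingertip position:** The images showed the fingertips about 38 mm farther back than the text and `env.tips_ahead` say. The first closing therefore only caught the grip's top rim (width 18.5 mm). I opened, went 37 mm lower and gripped again at 22.8 mm, without lifting anything in between.
- **Cameras:** The scene and top cameras differed by about 4.5 mm in x, so I used their mean. The wrist camera agreed with that mean for the pin.

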